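# Lay out sensor-bar housings by length

### The arm

A 6-joint arm with a two-finger parallel gripper is mounted at the origin on the work surface. World frame = base frame: x ahead of the robot, y to its left, z up, the work surface at z = 0. Lengths are in mm, angles in rad, forces in N, time in s.
With the tool pointing down it reaches from about 350 to 875 mm from the base axis. Payload 4.2 kg.
Tool frame: the origin (TCP) lies between the finger pads; the fingertips stand 25 mm ahead of it and the grasp point (between the pads) lies 6 mm ahead of it; y points along the fingers, x is the direction in which the jaws open and shut, and the axes are right-handed (so a half turn about y gives the same grasp; the last joint's range is limited). The gripper opens to 85 mm and grips with 20 to 120 N. Pads are 22 mm wide; open, the fingers measure 114 mm over their backs; the gripper's body (76 mm by 85 mm) begins 54 mm behind the grasp point. The pads swing forward as they close: fully open they stand 13 mm farther back than shut.
Start: joints at [0.259, 0.385, 0.008, 0, -1.194, -0.259], TCP at [624.979, 0.025, 256.312] pointing down, gripper open.
Joint ranges: [-3.14, 3.14], [-1.21, 2.06], [-1.07, 1.41], [-3.16, 2.05], [-2.99, -0.16], [-3.1, 3.1]. Speed limits (rad/s): [2.79, 2.79, 3.14, 3.14, 3.14, 3.14].

### API

Orientations are given as a rotation vector (axis times angle).
In Python, from plant import sense, vision, finish_job gives the robot as it stands.
- The arm moves only by the tool carry_out, never from a script. Its argument "rows" is a list of rows, each an object of numbers: "tx", "ty", "tz": the shift along the tool's x, y, z in cm; "yaw": the turn about the tool's y in rad. A call has exactly 10 rows; each row is the pose to reach, as a shift and turn from the pose commanded when the call began, along the tool's axes at that moment; what a row does not reach only later rows make up. A row lasts 1/8 s, in which the tool goes at most 62.5 mm and 10.7 degrees, less where a joint would pass 70% of its speed; a pose out of reach is approached as far as the arm can. A call with a gripper value outside its range is refused whole. "jaw" is the gripper's target within -1 to 1 (fully open at 1, half-way at 0, shut at -1), set as the call begins (left out, the last holds). The fingers move at their own pace and stop on an object; "grip_force" is the grip in N (left out, the last holds). Time passes only in rows, so rows that repeat a pose let the fingers close, or fill a call up. It gives the time, the measured TCP pose, the force and the opening at its end, in the units of the state.
- sense(): the state, without advancing time (a new reading comes with each control period).
- vision.get_image(name): name is "scene" or "side" or "wrist"; returns the picture (384x512x3 uint8, red, green, blue); there is no depth.
- vision.camera_params(name): a dict with "K" (3x3 intrinsics, pixels), "rvec" (rotation vector, rad) and "tvec" (3), from world to camera coordinates, as OpenCV has them. Camera axes: x right, y down, z forward; pixel columns grow to the right and rows downward; lengths in mm; the calibration is good to about 2 mm. A picture is of the moment at which its call begins: read the wrist's pose just before it. camera_params takes no time and is no camera call; for the wrist camera it gives the pose at the moment of the call.
- finish_job(): hands the job in, once; it reports no verdict.
The state is a dict: "time": time; "joint_pos": joint angles; "joint_velocities": joint speeds; "joint_torque": joint torques, N m; "eef_pos": TCP position; "tcp_rot": TCP orientation; "wrist_force": force on the tool from outside, world axes, zero at the start; "moment": the same for the moment, N m; "width": finger opening in mm.
Only numpy, scipy, OpenCV 4.12 (cv2) and the standard library are available. Lean on these libraries where they do the work, as an engineer would, in place of code of your own. Each camera call takes 0.05 s, during which the arm holds its last target.

### The job

Lay the four yellow sensor-bar housings out on the board in order of length, one on each black pad: the shortest on the pad next to the red block, each next one longer, the longest next to the white block. Each housing must lie centred on its pad and in line with it, amber window up, and all must be let go.

Things in the scene. Friction and masses are not known exactly. Their poses are not given: they have to be found in the camera images.
- bar_60: the shortest of the four yellow sensor-bar housings (loose, rigid, 0.07 to 0.24 kg), lying on the table or on a pad: 60 mm long, 26 mm wide, 24 mm high, with an amber window strip along its top, grey end caps and a 6 mm steel connector stub beyond the +x end. Origin: middle of its underside; x along its length, z up
- bar_80: the second shortest of the four yellow sensor-bar housings (loose, rigid, 0.07 to 0.24 kg), lying on the table or on a pad: 80 mm long, 26 mm wide, 24 mm high, with an amber window strip along its top, grey end caps and a 6 mm steel connector stub beyond the +x end. Origin: middle of its underside; x along its length, z up
- bar_100: the second longest of the four yellow sensor-bar housings (loose, rigid, 0.07 to 0.24 kg), lying on the table or on a pad: 100 mm long, 26 mm wide, 24 mm high, with an amber window strip along its top, grey end caps and a 6 mm steel connector stub beyond the +x end. Origin: middle of its underside; x along its length, z up
- bar_120: the longest of the four yellow sensor-bar housings (loose, rigid, 0.07 to 0.24 kg), lying on the table or on a pad: 120 mm long, 26 mm wide, 24 mm high, with an amber window strip along its top, grey end caps and a 6 mm steel connector stub beyond the +x end. Origin: middle of its underside; x along its length, z up
- pad_p: one of four identical black rubber pads, fixed flat on the grey lay-out board (450 x 140 mm, 6 mm thick): 130 mm long (x), 36 mm wide (y), 3 mm thick, a white line across its middle; its top is 9 mm above the table. The pads lie side by side 78 mm apart in one straight row, in no particular order of names. Origin: middle of its underside; x along its length, z up
- pad_q: one of four identical black rubber pads, fixed flat on the grey lay-out board (450 x 140 mm, 6 mm thick): 130 mm long (x), 36 mm wide (y), 3 mm thick, a white line across its middle; its top is 9 mm above the table. The pads lie side by side 78 mm apart in one straight row, in no particular order of names. Origin: middle of its underside; x along its length, z up
- pad_r: one of four identical black rubber pads, fixed flat on the grey lay-out board (450 x 140 mm, 6 mm thick): 130 mm long (x), 36 mm wide (y), 3 mm thick, a white line across its middle; its top is 9 mm above the table. The pads lie side by side 78 mm apart in one straight row, in no particular order of names. Origin: middle of its underside; x along its length, z up
- pad_s: one of four identical black rubber pads, fixed flat on the grey lay-out board (450 x 140 mm, 6 mm thick): 130 mm long (x), 36 mm wide (y), 3 mm thick, a white line across its middle; its top is 9 mm above the table. The pads lie side by side 78 mm apart in one straight row, in no particular order of names. Origin: middle of its underside; x along its length, z up
- red_block: red block, 60 x 24 x 20 mm, fixed at one end of the board in line with the row of pads, 83 mm from the centre of the nearest pad, its top 26 mm above the table; the row is counted from it; it may be at either end. Origin: middle of its underside, x along its 60 mm
- white_block: white block, 60 x 24 x 20 mm, fixed at one end of the board in line with the row of pads, 83 mm from the centre of the nearest pad, its top 26 mm above the table; it marks the other end of the row. Origin: middle of its underside, x along its 60 mm
Things that resemble listed ones, but are neither listed nor needed, are in the scene too. Leave any pink look-alike of the bar_60 alone. Leave any purple look-alike of the bar_120 alone.

How it is judged (in metres and radians):
At the end, for the whole second after the job is handed in: From red to white block the pads carry the 60, 80, 100, 120 mm housings in order, window up (tilt < 0.1 rad), within 15 mm of the pad's centre and 0.2 rad of its length (either way round), underside 5 to 13 mm above the table, at rest (< 0.02 m/s), not touched by the fingers (((horizontal distance between bar_60 and pad_p below 0.015 m and angle between the x axis of bar_60 and the x axis of pad_p, either way round below 0.2 rad and horizontal distance between pad_p and red_block between 0 and 0.122 m) or (horizontal distance between bar_60 and pad_q below 0.015 m and angle between the x axis of bar_60 and the x axis of pad_q, either way round below 0.2 rad and horizontal distance between pad_q and red_block between 0 and 0.122 m) or (horizontal distance between bar_60 and pad_r below 0.015 m and angle between the x axis of bar_60 and the x axis of pad_r, either way round below 0.2 rad and horizontal distance between pad_r and red_block between 0 and 0.122 m) or (horizontal distance between bar_60 and pad_s below 0.015 m and angle between the x axis of bar_60 and the x axis of pad_s, either way round below 0.2 rad and horizontal distance between pad_s and red_block between 0 and 0.122 m)) and angle between each of bar_60, bar_80, bar_100, bar_120's own z axis and vertical below 0.1 rad and height (world z) of bar_60 between 0.005 and 0.013 m and linear speed of each of bar_60, bar_80, bar_100, bar_120 below 0.02 m/s and contact force between each of bar_60, bar_80, bar_100, bar_120 and the fingers below 0.1 N and ((horizontal distance between bar_80 and pad_p below 0.015 m and angle between the x axis of bar_80 and the x axis of pad_p, either way round below 0.2 rad and horizontal distance between pad_p and red_block between 0.122 and 0.2 m) or (horizontal distance between bar_80 and pad_q below 0.015 m and angle between the x axis of bar_80 and the x axis of pad_q, either way round below 0.2 rad and horizontal distance between pad_q and red_block between 0.122 and 0.2 m) or (horizontal distance between bar_80 and pad_r below 0.015 m and angle between the x axis of bar_80 and the x axis of pad_r, either way round below 0.2 rad and horizontal distance between pad_r and red_block between 0.122 and 0.2 m) or (horizontal distance between bar_80 and pad_s below 0.015 m and angle between the x axis of bar_80 and the x axis of pad_s, either way round below 0.2 rad and horizontal distance between pad_s and red_block between 0.122 and 0.2 m)) and height (world z) of bar_80 between 0.005 and 0.013 m and ((horizontal distance between bar_100 and pad_p below 0.015 m and angle between the x axis of bar_100 and the x axis of pad_p, either way round below 0.2 rad and horizontal distance between pad_p and red_block between 0.2 and 0.278 m) or (horizontal distance between bar_100 and pad_q below 0.015 m and angle between the x axis of bar_100 and the x axis of pad_q, either way round below 0.2 rad and horizontal distance between pad_q and red_block between 0.2 and 0.278 m) or (horizontal distance between bar_100 and pad_r below 0.015 m and angle between the x axis of bar_100 and the x axis of pad_r, either way round below 0.2 rad and horizontal distance between pad_r and red_block between 0.2 and 0.278 m) or (horizontal distance between bar_100 and pad_s below 0.015 m and angle between the x axis of bar_100 and the x axis of pad_s, either way round below 0.2 rad and horizontal distance between pad_s and red_block between 0.2 and 0.278 m)) and height (world z) of bar_100 between 0.005 and 0.013 m and ((horizontal distance between bar_120 and pad_p below 0.015 m and angle between the x axis of bar_120 and the x axis of pad_p, either way round below 0.2 rad and horizontal distance between pad_p and red_block between 0.278 and 0.5 m) or (horizontal distance between bar_120 and pad_q below 0.015 m and angle between the x axis of bar_120 and the x axis of pad_q, either way round below 0.2 rad and horizontal distance between pad_q and red_block between 0.278 and 0.5 m) or (horizontal distance between bar_120 and pad_r below 0.015 m and angle between the x axis of bar_120 and the x axis of pad_r, either way round below 0.2 rad and horizontal distance between pad_r and red_block between 0.278 and 0.5 m) or (horizontal distance between bar_120 and pad_s below 0.015 m and angle between the x axis of bar_120 and the x axis of pad_s, either way round below 0.2 rad and horizontal distance between pad_s and red_block between 0.278 and 0.5 m)) and height (world z) of bar_120 between 0.005 and 0.013 m).
It also fails if it takes over 99 s, if anything falls off the work surface, if the arm or the gripper's body presses on something with over 40 N, if the wrist force passes 120 N, or if a joint passes its speed limit or range.

## Working session

There is one attempt and no reset: what is moved stays moved. The work goes in short steps, Python scripts to look and compute and a tool call to move; the robot and the scene stay as the last step left them, time stands still between calls to the robot, and variables do not carry over. Pictures are saved under pics/ and viewed, and the job is handed in when it is done.

Besides the shell and the picture viewer there is one more tool, called after "Emit:" as a command line: name --argument value ..., lists and objects as JSON in quotes. carry_out: Moves the arm, as the interface text tells. Its arguments: {"type":"object","properties":{"rows":{"type":"array","items":{"type":"object","properties":{"tx":{"type":"number"},"ty":{"type":"number"},"tz":{"type":"number"},"yaw":{"type":"number"}}}},"jaw":{"type":"number"},"grip_force":{"type":"number"}},"required":["rows"]}

```bash
ls; mkdir -p pics; python3 - <<'E'
from plant import sense, vision
import cv2
s=sense(); print(s)
for n in ["scene","side","wrist"]:
    p=vision.camera_params(n); im=vision.get_image(n)
    print(n,p)
    cv2.imwrite(f"pics/{n}0.png",im[:,:,::-1])
E
```

```text
pics
{'time': 0.0, 'joint_pos': array([ 2.58587326e-01,  3.85560095e-01,  6.62344793e-03, -4.90691751e-04,
       -1.19398420e+00, -2.58603940e-01]), 'joint_velocities': array([-0.00027963, -0.00021525, -0.00200814, -0.00053825,  0.00131173,
        0.00148916]), 'joint_torque': array([-9.55001960e-04, -3.92286408e+01,  1.88399577e+01,  4.18616563e+00,
       -4.72148502e-03,  8.27910434e-07]), 'eef_pos': array([6.24474339e+02, 1.23735744e-02, 2.55219682e+02]), 'tcp_rot': array([ 2.19012554e-03, -2.22014319e+00,  2.22037050e+00]), 'wrist_force': array([-0.77480794, -0.55973848,  0.32834916]), 'moment': array([ 0.02431016, -0.0341203 ,  0.06953404]), 'width': 85.5589833585002}
scene {'K': array([[390.27569322,   0.        , 258.97143087],
       [  0.        , 390.27569322, 188.61259822],
       [  0.        ,   0.        ,   1.        ]]), 'rvec': array([ 0.96923396,  2.52207763, -0.97921719]), 'tvec': array([ 411.96047783, -198.63798913, 1369.32808846])}
side {'K': array([[475.85182882,   0.        , 257.2514292 ],
       [  0.        , 475.85182882, 195.74122191],
       [  0.        ,   0.        ,   1.        ]]), 'rvec': array([ 2.39685222, -0.04267096,  0.01645826]), 'tvec': array([-530.7010192 ,   11.15795514, 1397.91138389])}
wrist {'K': array([[303.37120738,   0.        , 255.39111394],
       [  0.        , 303.37120738, 193.46458855],
       [  0.        ,   0.        ,   1.        ]]), 'rvec': array([-9.79414026e-04,  3.11005025e+00,  4.35459738e-01]), 'tvec': array([623.80542052, -34.58258127, 378.90342105])}
```

View pics/scene0.png

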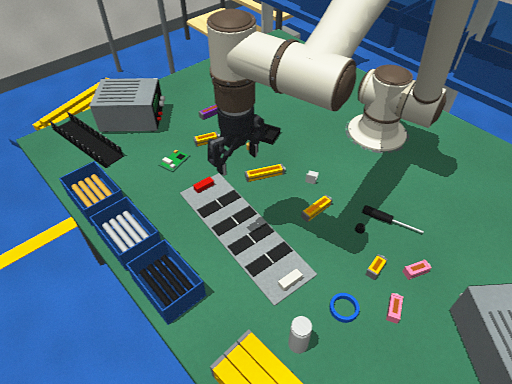

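View pics/side0.png

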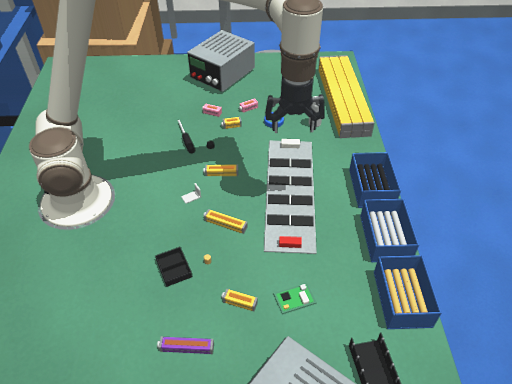

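View pics/wrist0.png

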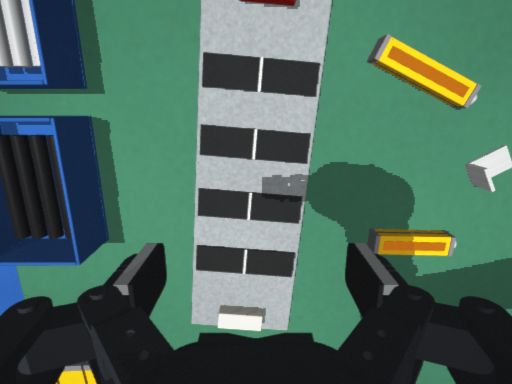

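```bash
python3 - <<'E'
import numpy as np, cv2
R,_=cv2.Rodrigues(np.array([ 2.19012554e-03, -2.22014319e+00,  2.22037050e+00])); print(R.round(3))
E
```

```text
[[-1.    -0.002 -0.   ]
 [ 0.    -0.    -1.   ]
 [ 0.002 -1.     0.   ]]
```

The side view shows the four yellow bars near (232,123), (220,170), (225,220) and (240,299). The red block is at (290,242), the white block at (289,143), and the pads run in a column between them. Next I'll measure these.

```bash
cat > h.py <<'E'
import numpy as np, cv2
from plant import sense, vision
def cast(p,uv,z):
    R,_=cv2.Rodrigues(np.array(p['rvec'])); K=p['K']; t=np.array(p['tvec'])
    uv=np.asarray(uv,float).reshape(-1,2)
    d=(np.linalg.inv(K)@np.c_[uv,np.ones(len(uv))].T).T@R
    C=-R.T@t
    return (C+d*((z-C[2])/d[:,2])[:,None])[:,:2]
def comps(m,amin):
    n,l,st,c=cv2.connectedComponentsWithStats(m.astype(np.uint8))
    return [(l==i) for i in range(1,n) if st[i,4]>=amin]
def rect(p,m,z):
    cs,_=cv2.findContours(m.astype(np.uint8),cv2.RETR_EXTERNAL,cv2.CHAIN_APPROX_NONE)
    c=max(cs,key=len).reshape(-1,2)
    (cx,cy),(w,h),a=cv2.minAreaRect(cast(p,c,z).astype(np.float32))
    if w<h: w,h,a=h,w,a+90
    a=(a+90)%180-90
    ys,xs=np.nonzero(m)
    return xs.mean().round(),ys.mean().round(),round(cx,1),round(cy,1),round(w,1),round(h,1),round(a,1)
def masks(im):
    hsv=cv2.cvtColor(im,cv2.COLOR_RGB2HSV).astype(int); H,S,V=hsv[...,0],hsv[...,1],hsv[...,2]
    return dict(amber=(H>=8)&(H<=19)&(S>150)&(V>120), yellow=(H>=20)&(H<=32)&(S>150)&(V>100),
     yel_all=(H>=8)&(H<=32)&(S>150)&(V>90), dark=(V<45),red=((H<6)|(H>174))&(S>170)&(V>100),white=(S<25)&(V>200))
E
python3 - <<'E'
from h import *
im0=None
for n in ["side","scene","wrist"]:
    im=cv2.imread(f"pics/{n}0.png")[:,:,::-1].copy(); p=vision.camera_params(n); M=masks(im)
    for k,z,a in [("amber",24,15),("yel_all",24,60),("red",26,60),("white",26,60),("dark",9,80)]:
        for m in comps(M[k],a):
            r=rect(p,m,z)
            if r[4]<200: print(n,k,*r)
E
```

```text
side amber 232.0 120.0 455.4 328.6 30.3 5.4 -2.0
side amber 222.0 167.0 425.0 97.6 76.5 8.8 -2.0
side amber 226.0 218.0 438.4 -107.3 94.7 9.8 -25.2
side amber 240.0 297.0 475.7 -356.8 56.6 10.9 -20.8
side amber 186.0 343.0 352.5 -469.4 94.0 8.5 -4.9
side yel_all 232.0 121.0 456.8 321.6 46.1 32.5 10.9
side yel_all 221.0 168.0 423.4 91.2 86.6 30.7 -2.0
side yel_all 225.0 220.0 438.0 -116.3 113.8 39.5 -25.2
side yel_all 239.0 299.0 475.2 -363.2 69.8 36.1 -20.5
side yel_all 186.0 343.0 352.5 -469.4 94.0 8.5 -4.9
side red 290.0 242.0 609.9 -195.4 56.4 29.8 -2.0
side white 46.0 123.0 -161.8 319.7 149.3 88.7 -40.5
side white 290.0 150.0 639.6 158.8 133.1 124.1 -6.4
side white 60.0 159.0 -87.3 163.8 120.5 118.6 -73.9
side white 291.0 172.0 636.4 58.8 142.0 75.6 5.6
side white 89.0 208.0 48.7 -51.1 193.4 94.5 50.8
side white 295.0 191.0 626.2 -25.7 135.8 67.0 -2.0
side white 189.0 197.0 334.8 -24.5 39.6 28.8 29.4
side white 290.0 229.0 616.5 -128.0 198.7 134.7 85.2
side white 384.0 228.0 870.4 -155.6 115.1 11.0 -89.8
side white 392.0 228.0 890.8 -156.3 115.2 11.0 89.9
side white 399.0 227.0 9
[... 2517 characters left out ...]
r 414.0 246.0 424.0 97.5 77.6 12.4 0.0
wrist yel_all 426.0 72.0 439.4 -105.5 109.9 28.0 -25.1
wrist yel_all 411.0 83.0 453.1 -93.9 102.5 1.7 -25.3
wrist yel_all 406.0 231.0 433.8 77.4 83.8 3.3 -1.7
wrist yel_all 414.0 244.0 425.6 95.5 92.0 29.2 -1.1
wrist yel_all 76.0 377.0 885.6 304.9 59.9 23.6 -0.0
wrist white 11.0 33.0 876.9 -143.6 59.7 7.9 -89.8
wrist white 30.0 32.0 856.5 -143.7 59.7 7.0 -89.9
wrist white 260.0 74.0 619.1 -103.8 34.2 2.7 85.3
wrist white 254.0 143.0 625.1 -30.0 32.9 2.6 85.5
wrist white 495.0 163.0 345.6 1.2 45.4 41.1 -60.6
wrist white 239.0 322.0 645.7 209.7 59.9 23.1 -4.7
wrist dark 32.0 188.0 901.3 27.4 130.9 71.1 -89.9
wrist dark 282.0 197.0 591.9 39.5 48.3 8.4 -4.9
```

Window lengths of 36, 56, 77 and 97 mm identify the bars:

| Bar | Position (mm) | Angle |
|---|---|---|
| bar_60 | (455, 329) | 10° |
| bar_80 | (475, −357) | −21° |
| bar_100 | (424, 97.5) | −1.3° |
| bar_120 | (438, −107) | −25° |

The pads go from (619, −103.6) next to red to (638.4, 129.5) next to white. Their axis is at −4.8° and the pitch comes out at 78, as it should. I'll add a move calculator that tracks the commanded pose.

```bash
cat > mv.py <<'E'
# usage: mv.py X Y Z barangle_deg [done tx ty tz yaw]...   state in cmd.txt: X Y Z theta
import sys,numpy as np,os
st=np.loadtxt('cmd.txt') if os.path.exists('cmd.txt') else np.array([624.979,0.025,256.312,0.])
def axes(th): # tool x, z in world
    c,s=np.cos(th),np.sin(th)
    return np.array([-c,s]),np.array([-s,-c])
def done(tx,ty,tz,yaw):
    global st
    ax,az=axes(st[3]); d=10*tx*ax+10*tz*az
    st=np.array([st[0]+d[0],st[1]+d[1],st[2]-10*ty,st[3]+yaw]); np.savetxt('cmd.txt',st)
def to(X,Y,Z,a):
    ax,az=axes(st[3]); d=np.array([X-st[0],Y-st[1]]); th=np.radians(-90-a)
    print('tx %.2f ty %.2f tz %.2f yaw %.3f'%(d@ax/10,(st[2]-Z)/10,d@az/10,th-st[3]),' cmd',st.round(2))
E
python3 - <<'E'
from mv import *
to(438,-106.9,100,-25.3)
E
```

```text
tx 18.70 ty 15.63 tz 10.69 yaw -1.129  cmd [6.2498e+02 2.0000e-02 2.5631e+02 0.0000e+00]
```

Emit:
carry_out --rows '[{"tx":2.5,"ty":2,"tz":1.4,"yaw":-0.15},{"tx":5,"ty":4,"tz":2.8,"yaw":-0.3},{"tx":7.5,"ty":6,"tz":4.2,"yaw":-0.45},{"tx":10,"ty":8,"tz":5.6,"yaw":-0.6},{"tx":12.5,"ty":10,"tz":7,"yaw":-0.75},{"tx":15,"ty":12,"tz":8.4,"yaw":-0.9},{"tx":17.5,"ty":14,"tz":9.8,"yaw":-1.05},{"tx":18.7,"ty":15.6,"tz":10.7,"yaw":-1.13},{"tx":18.7,"ty":15.6,"tz":10.7,"yaw":-1.13},{"tx":18.7,"ty":15.6,"tz":10.7,"yaw":-1.13}]' --jaw 1 --grip_force 50

```text
time: 1.4
eef_pos: [439.2, -106.8, 101.0]
tcp_rot: [-0.966, 1.525, -1.527]
wrist_force: [0.4, -0.1, 1.9]
width: 85.4
```

```bash
python3 - <<'E'
from mv import *
from h import *
done(18.7,15.6,10.7,-1.13)
p=vision.camera_params('wrist');im=vision.get_image('wrist'); cv2.imwrite('pics/w1.png',im[:,:,::-1])
s=sense(); print(s['eef_pos'],s['joint_pos'].round(2),s['time'],s['width'])
M=masks(im)
for m in comps(M['amber'],100): print(rect(p,m,24))
to(438,-106.9,34,-25.3)
E
```

```text
[ 439.40471735 -106.64786021  101.06053204] [ 0.12  0.28 -0.61  0.   -0.67  1.01] 1.45 85.44091419328308
(np.float64(255.0), np.float64(211.0), 437.7, -106.2, 97.4, 11.6, -24.9)
tx -0.01 ty 6.63 tz -0.00 yaw 0.001  cmd [ 437.98 -106.98  100.31   -1.13]
```

View pics/w1.png

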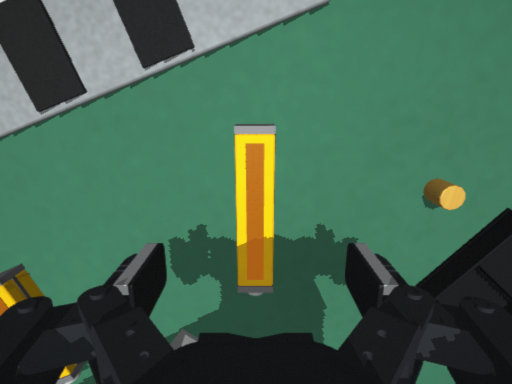

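The wrist view shows bar_120 centred between the jaws and in line with them, window centre at (255,211). I'll descend.

Emit:
carry_out --rows '[{"ty":1},{"ty":2},{"ty":3},{"ty":4},{"ty":5},{"ty":6},{"ty":6.6},{"ty":6.6},{"ty":6.6},{"ty":6.6}]'

```text
invalid input
```

Emit:
carry_out --rows '[{"ty":0},{"ty":0},{"ty":0},{"ty":0},{"ty":0},{"ty":0},{"ty":0},{"ty":0},{"ty":0},{"ty":0}]' --jaw -1 --grip_force 50

```text
invalid input
```

```bash
python3 - <<'E'
from mv import *
done(0,6.6,0,0)
to(438,-106.9,110,-25.3)
done(0,-7.6,0,0)
to(638.4,129.5,110,-4.8)
E
```

```text
tx -0.01 ty -7.57 tz -0.00 yaw 0.001  cmd [ 437.98 -106.98   34.31   -1.13]
tx -29.94 ty 0.03 tz 8.04 yaw -0.357  cmd [ 437.98 -106.98  110.31   -1.13]
```

Each row needs all four numbers, so nothing moved.

Emit:
carry_out --rows '[{"tx":0,"ty":1,"tz":0,"yaw":0},{"tx":0,"ty":2,"tz":0,"yaw":0},{"tx":0,"ty":3,"tz":0,"yaw":0},{"tx":0,"ty":4,"tz":0,"yaw":0},{"tx":0,"ty":5,"tz":0,"yaw":0},{"tx":0,"ty":6,"tz":0,"yaw":0},{"tx":0,"ty":6.6,"tz":0,"yaw":0},{"tx":0,"ty":6.6,"tz":0,"yaw":0},{"tx":0,"ty":6.6,"tz":0,"yaw":0},{"tx":0,"ty":6.6,"tz":0,"yaw":0}]'

```text
time: 2.7
eef_pos: [438.3, -107.0, 34.7]
tcp_rot: [-0.967, 1.525, -1.526]
wrist_force: [-0.4, -0.2, -1.2]
width: 85.1
```

Emit:
carry_out --rows '[{"tx":0,"ty":0,"tz":0,"yaw":0},{"tx":0,"ty":0,"tz":0,"yaw":0},{"tx":0,"ty":0,"tz":0,"yaw":0},{"tx":0,"ty":0,"tz":0,"yaw":0},{"tx":0,"ty":0,"tz":0,"yaw":0},{"tx":0,"ty":0,"tz":0,"yaw":0},{"tx":0,"ty":0,"tz":0,"yaw":0},{"tx":0,"ty":0,"tz":0,"yaw":0},{"tx":0,"ty":0,"tz":0,"yaw":0},{"tx":0,"ty":0,"tz":0,"yaw":0}]' --jaw -1 --grip_force 50

```text
time: 3.95
eef_pos: [438.3, -106.9, 34.6]
tcp_rot: [-0.967, 1.525, -1.526]
wrist_force: [-0.8, 0.7, 5.0]
width: 24.6
```

Emit:
carry_out --rows '[{"tx":0,"ty":-0.6,"tz":0,"yaw":0},{"tx":0,"ty":-1.4,"tz":0,"yaw":0},{"tx":0,"ty":-2.4,"tz":0,"yaw":0},{"tx":0,"ty":-3.4,"tz":0,"yaw":0},{"tx":0,"ty":-4.4,"tz":0,"yaw":0},{"tx":0,"ty":-5.4,"tz":0,"yaw":0},{"tx":0,"ty":-6.4,"tz":0,"yaw":0},{"tx":0,"ty":-7.1,"tz":0,"yaw":0},{"tx":0,"ty":-7.6,"tz":0,"yaw":0},{"tx":0,"ty":-7.6,"tz":0,"yaw":0}]'

```text
time: 5.2
eef_pos: [438.1, -107.0, 110.6]
tcp_rot: [-0.967, 1.526, -1.526]
wrist_force: [0.3, -0.2, -2.7]
width: 24.6
```

```bash
python3 - <<'E'
from h import *
im=vision.get_image('wrist'); cv2.imwrite('pics/w2.png',im[:,:,::-1]); print(sense()['width'])
E
```

```text
24.793373888883156
```

View pics/w2.png

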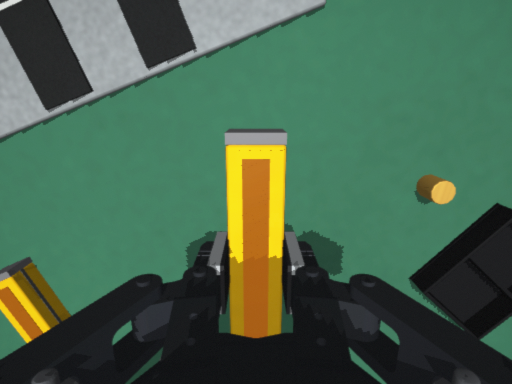

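bar_120 is held level between the pads at about (255,245). Next is the carry to pad 4 by the white block.

Emit:
carry_out --rows '[{"tx":-2,"ty":0,"tz":0.5,"yaw":-0.03},{"tx":-5.6,"ty":0,"tz":1.5,"yaw":-0.07},{"tx":-9.5,"ty":0,"tz":2.5,"yaw":-0.12},{"tx":-13.5,"ty":0,"tz":3.6,"yaw":-0.17},{"tx":-17.5,"ty":0,"tz":4.7,"yaw":-0.22},{"tx":-21.5,"ty":0,"tz":5.8,"yaw":-0.27},{"tx":-25.5,"ty":0,"tz":6.9,"yaw":-0.31},{"tx":-28.5,"ty":0,"tz":7.7,"yaw":-0.34},{"tx":-29.9,"ty":0,"tz":8.0,"yaw":-0.36},{"tx":-29.9,"ty":0,"tz":8.0,"yaw":-0.36}]'

```text
time: 6.5
eef_pos: [637.8, 130.1, 109.4]
tcp_rot: [-1.172, 1.268, -1.267]
wrist_force: [0.5, 0.4, -1.4]
width: 24.5
```

```bash
python3 - <<'E'
from mv import *
done(-29.9,0,8,-.36)
to(638.4,129.5,44,-4.8)
E
```

```text
tx -0.02 ty 6.63 tz 0.05 yaw 0.003  cmd [637.9  129.31 110.31  -1.49]
```

Emit:
carry_out --rows '[{"tx":0,"ty":1,"tz":0.05,"yaw":0},{"tx":0,"ty":2,"tz":0.05,"yaw":0},{"tx":0,"ty":3,"tz":0.05,"yaw":0},{"tx":0,"ty":4,"tz":0.05,"yaw":0},{"tx":0,"ty":5,"tz":0.05,"yaw":0},{"tx":0,"ty":5.8,"tz":0.05,"yaw":0},{"tx":0,"ty":6.2,"tz":0.05,"yaw":0},{"tx":0,"ty":6.5,"tz":0.05,"yaw":0},{"tx":0,"ty":6.5,"tz":0.05,"yaw":0},{"tx":0,"ty":6.5,"tz":0.05,"yaw":0}]'

```text
time: 7.75
eef_pos: [638.6, 129.4, 45.7]
tcp_rot: [-1.169, 1.268, -1.269]
wrist_force: [0.0, 0.8, -2.5]
width: 24.9
```

Emit:
carry_out --rows '[{"tx":0,"ty":0,"tz":0,"yaw":0},{"tx":0,"ty":0,"tz":0,"yaw":0},{"tx":0,"ty":0,"tz":0,"yaw":0},{"tx":0,"ty":0,"tz":0,"yaw":0},{"tx":0,"ty":-0.5,"tz":0,"yaw":0},{"tx":0,"ty":-1.5,"tz":0,"yaw":0},{"tx":0,"ty":-3,"tz":0,"yaw":0},{"tx":0,"ty":-4.5,"tz":0,"yaw":0},{"tx":0,"ty":-6,"tz":0,"yaw":0},{"tx":0,"ty":-7,"tz":0,"yaw":0}]' --jaw 0.1

```text
time: 9.0
eef_pos: [638.7, 129.4, 117.0]
tcp_rot: [-1.168, 1.268, -1.269]
wrist_force: [0.3, -0.0, -0.2]
width: 46.9
```

```bash
python3 - <<'E'
from mv import *
from h import *
done(0,6.5,.05,0);done(0,-7,0,0)
p=vision.camera_params('wrist');im=vision.get_image('wrist'); cv2.imwrite('pics/w3.png',im[:,:,::-1])
M=masks(im)
for m in comps(M['amber'],100): print(rect(p,m,33))
for m in comps(M['white'],30): print('w',rect(p,m,9))
print(sense()['width'])
to(423.9,97.5,100,-1.3)
E
```

```text
(np.float64(256.0), np.float64(206.0), 637.7, 128.6, 97.8, 11.9, -4.4)
w (np.float64(142.0), np.float64(204.0), 640.4, 217.4, 62.6, 24.1, -4.7)
w (np.float64(357.0), np.float64(201.0), 631.4, 49.6, 35.1, 1.6, 85.4)
w (np.float64(458.0), np.float64(201.0), 625.2, -28.2, 35.4, 1.6, 85.4)
47.0427602131941
tx 4.90 ty 1.53 tz -21.12 yaw -0.058  cmd [638.4  129.27 115.31  -1.49]
```

View pics/w3.png

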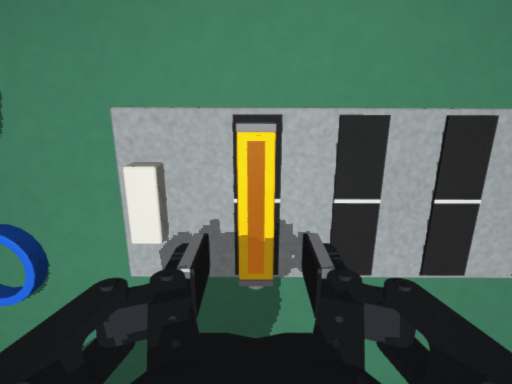

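bar_120 sits squarely on pad 4, window centre at (256,206), about 1 mm off centre and within 0.4° of the pad. Next is bar_100.

Emit:
carry_out --rows '[{"tx":0.6,"ty":0.1,"tz":-2.5,"yaw":0},{"tx":1.3,"ty":0.3,"tz":-5.5,"yaw":-0.01},{"tx":2,"ty":0.5,"tz":-8.5,"yaw":-0.02},{"tx":2.7,"ty":0.7,"tz":-11.5,"yaw":-0.03},{"tx":3.4,"ty":0.9,"tz":-14.5,"yaw":-0.04},{"tx":4.1,"ty":1.1,"tz":-17.5,"yaw":-0.05},{"tx":4.6,"ty":1.3,"tz":-20,"yaw":-0.06},{"tx":4.9,"ty":1.5,"tz":-21.1,"yaw":-0.06},{"tx":4.9,"ty":1.5,"tz":-21.1,"yaw":-0.06},{"tx":4.9,"ty":1.5,"tz":-21.1,"yaw":-0.06}]' --jaw 0.8

```text
time: 10.3
eef_pos: [425.3, 98.0, 100.5]
tcp_rot: [-1.198, 1.224, -1.225]
wrist_force: [0.3, -0.1, -0.2]
width: 77.1
```

```bash
python3 - <<'E'
from mv import *
from h import *
done(4.9,1.5,-21.1,-.06)
p=vision.camera_params('wrist');im=vision.get_image('wrist'); cv2.imwrite('pics/w4.png',im[:,:,::-1])
M=masks(im)
for m in comps(M['amber'],100): print(rect(p,m,24))
s=sense();print(s['width'],s['eef_pos'])
to(423.9,97.5,35,-1.3)
E
```

```text
(np.float64(254.0), np.float64(213.0), 423.5, 97.8, 77.9, 12.1, -1.6)
76.54021586339424 [425.24820492  97.914361   100.44081331]
tx -0.00 ty 6.53 tz -0.02 yaw 0.002  cmd [424.14  97.46 100.31  -1.55]
```

View pics/w4.png

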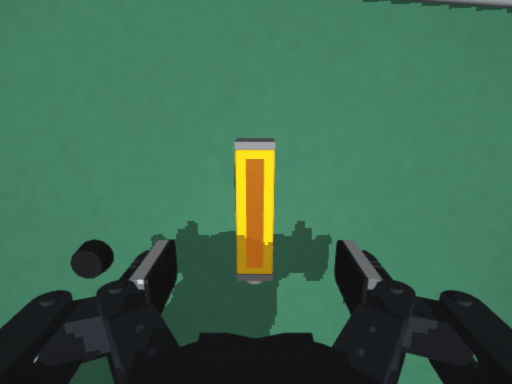

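bar_100 is centred between the jaws at (254,213). The black knob at (92,258) is about 110 mm away, so it's clear.

Emit:
carry_out --rows '[{"tx":0,"ty":1,"tz":0,"yaw":0},{"tx":0,"ty":2,"tz":0,"yaw":0},{"tx":0,"ty":3,"tz":0,"yaw":0},{"tx":0,"ty":4,"tz":0,"yaw":0},{"tx":0,"ty":5,"tz":0,"yaw":0},{"tx":0,"ty":6,"tz":0,"yaw":0},{"tx":0,"ty":6.6,"tz":0,"yaw":0},{"tx":0,"ty":6.6,"tz":0,"yaw":0},{"tx":0,"ty":6.6,"tz":0,"yaw":0},{"tx":0,"ty":6.6,"tz":0,"yaw":0}]'

```text
time: 11.6
eef_pos: [424.4, 97.6, 34.6]
tcp_rot: [-1.198, 1.224, -1.224]
wrist_force: [-0.8, 0.2, -0.2]
width: 76.7
```

Emit:
carry_out --rows '[{"tx":0,"ty":0,"tz":0,"yaw":0},{"tx":0,"ty":0,"tz":0,"yaw":0},{"tx":0,"ty":0,"tz":0,"yaw":0},{"tx":0,"ty":0,"tz":0,"yaw":0},{"tx":0,"ty":0,"tz":0,"yaw":0},{"tx":0,"ty":0,"tz":0,"yaw":0},{"tx":0,"ty":0,"tz":0,"yaw":0},{"tx":0,"ty":0,"tz":0,"yaw":0},{"tx":0,"ty":0,"tz":0,"yaw":0},{"tx":0,"ty":0,"tz":0,"yaw":0}]' --jaw -1 --grip_force 50

```text
time: 12.85
eef_pos: [424.4, 97.6, 34.6]
tcp_rot: [-1.199, 1.224, -1.224]
wrist_force: [-0.4, 0.1, 6.0]
width: 24.7
```

Emit:
carry_out --rows '[{"tx":0,"ty":-0.6,"tz":0,"yaw":0},{"tx":0,"ty":-1.4,"tz":0,"yaw":0},{"tx":0,"ty":-2.4,"tz":0,"yaw":0},{"tx":0,"ty":-3.4,"tz":0,"yaw":0},{"tx":0,"ty":-4.4,"tz":0,"yaw":0},{"tx":0,"ty":-5.4,"tz":0,"yaw":0},{"tx":0,"ty":-6.4,"tz":0,"yaw":0},{"tx":0,"ty":-7.1,"tz":0,"yaw":0},{"tx":0,"ty":-7.6,"tz":0,"yaw":0},{"tx":0,"ty":-7.6,"tz":0,"yaw":0}]'

```text
time: 14.1
eef_pos: [424.2, 97.5, 110.6]
tcp_rot: [-1.199, 1.224, -1.224]
wrist_force: [0.3, 0.0, -2.1]
width: 24.7
```

```bash
python3 - <<'E'
from mv import *
done(0,6.6,0,0);done(0,-7.6,0,0)
to(631.9,51.6,110,-4.8)
E
```

```text
tx 4.15 ty 0.03 tz 20.87 yaw 0.063  cmd [424.14  97.46 110.31  -1.55]
```

Emit:
carry_out --rows '[{"tx":0.3,"ty":0,"tz":1.5,"yaw":0},{"tx":0.8,"ty":0,"tz":4,"yaw":0.01},{"tx":1.4,"ty":0,"tz":7,"yaw":0.02},{"tx":2,"ty":0,"tz":10,"yaw":0.03},{"tx":2.6,"ty":0,"tz":13,"yaw":0.04},{"tx":3.2,"ty":0,"tz":16,"yaw":0.05},{"tx":3.7,"ty":0,"tz":18.5,"yaw":0.06},{"tx":4,"ty":0,"tz":20.2,"yaw":0.06},{"tx":4.15,"ty":0,"tz":20.9,"yaw":0.06},{"tx":4.15,"ty":0,"tz":20.9,"yaw":0.06}]'

```text
time: 15.35
eef_pos: [632.3, 51.2, 109.5]
tcp_rot: [-1.171, 1.27, -1.269]
wrist_force: [-1.3, -0.8, -1.4]
width: 24.8
```

Emit:
carry_out --rows '[{"tx":0,"ty":1,"tz":0,"yaw":0},{"tx":0,"ty":2,"tz":0,"yaw":0},{"tx":0,"ty":3,"tz":0,"yaw":0},{"tx":0,"ty":4,"tz":0,"yaw":0},{"tx":0,"ty":5,"tz":0,"yaw":0},{"tx":0,"ty":5.8,"tz":0,"yaw":0},{"tx":0,"ty":6.2,"tz":0,"yaw":0},{"tx":0,"ty":6.6,"tz":0,"yaw":0},{"tx":0,"ty":6.6,"tz":0,"yaw":0},{"tx":0,"ty":6.6,"tz":0,"yaw":0}]'

```text
time: 16.6
eef_pos: [632.4, 51.7, 44.6]
tcp_rot: [-1.169, 1.268, -1.269]
wrist_force: [0.4, -0.3, -1.8]
width: 25.0
```

Emit:
carry_out --rows '[{"tx":0,"ty":0,"tz":0,"yaw":0},{"tx":0,"ty":0,"tz":0,"yaw":0},{"tx":0,"ty":0,"tz":0,"yaw":0},{"tx":0,"ty":0,"tz":0,"yaw":0},{"tx":0,"ty":-0.5,"tz":0,"yaw":0},{"tx":0,"ty":-1.5,"tz":0,"yaw":0},{"tx":0,"ty":-3,"tz":0,"yaw":0},{"tx":0,"ty":-4.5,"tz":0,"yaw":0},{"tx":0,"ty":-6,"tz":0,"yaw":0},{"tx":0,"ty":-7,"tz":0,"yaw":0}]' --jaw 0.1

```text
time: 17.85
eef_pos: [632.6, 51.7, 115.9]
tcp_rot: [-1.168, 1.267, -1.269]
wrist_force: [0.4, -0.3, 0.4]
width: 46.8
```

```bash
python3 - <<'E'
from mv import *
from h import *
done(4.15,0,20.9,.06);done(0,6.6,0,0);done(0,-7,0,0)
p=vision.camera_params('wrist');im=vision.get_image('wrist'); cv2.imwrite('pics/w5.png',im[:,:,::-1])
M=masks(im)
for m in comps(M['amber'],100): print(rect(p,m,33))
for m in comps(M['white'],30): print('w',rect(p,m,9))
to(475.3,-357.2,100,-21)
E
```

```text
(np.float64(143.0), np.float64(206.0), 637.8, 128.9, 98.1, 12.0, -4.4)
(np.float64(256.0), np.float64(208.0), 632.0, 50.9, 77.5, 11.7, -4.3)
w (np.float64(34.0), np.float64(205.0), 641.3, 223.4, 62.3, 24.1, -4.7)
w (np.float64(358.0), np.float64(202.0), 624.8, -27.9, 35.1, 1.6, 85.4)
w (np.float64(458.0), np.float64(202.0), 618.5, -106.1, 35.3, 1.6, 85.4)
tx 42.02 ty 1.43 tz -12.34 yaw 0.286  cmd [632.23  51.62 114.31  -1.49]
```

View pics/w5.png

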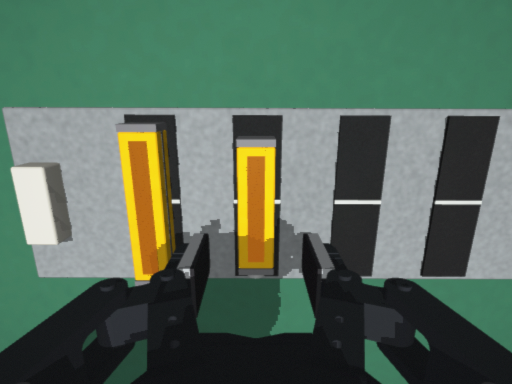

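bar_100 is centred on pad 3 at (256,208), and bar_120 is undisturbed. Next is bar_80.

Emit:
carry_out --rows '[{"tx":4,"ty":0.1,"tz":-1.2,"yaw":0.02},{"tx":9,"ty":0.3,"tz":-2.6,"yaw":0.05},{"tx":14.4,"ty":0.5,"tz":-4.2,"yaw":0.09},{"tx":19.8,"ty":0.7,"tz":-5.8,"yaw":0.13},{"tx":25.2,"ty":0.9,"tz":-7.4,"yaw":0.17},{"tx":30.6,"ty":1.1,"tz":-9,"yaw":0.21},{"tx":36,"ty":1.3,"tz":-10.6,"yaw":0.25},{"tx":40.5,"ty":1.4,"tz":-11.9,"yaw":0.29},{"tx":42,"ty":1.4,"tz":-12.3,"yaw":0.29},{"tx":42,"ty":1.4,"tz":-12.3,"yaw":0.29}]' --jaw 0.8

```text
time: 19.15
eef_pos: [475.4, -357.5, 100.1]
tcp_rot: [-1.01, 1.478, -1.478]
wrist_force: [0.9, 0.6, 0.4]
width: 76.5
```

```bash
python3 - <<'E'
from mv import *
from h import *
done(42,1.4,-12.3,.29)
p=vision.camera_params('wrist');im=vision.get_image('wrist'); cv2.imwrite('pics/w6.png',im[:,:,::-1])
M=masks(im)
for m in comps(M['amber'],100): print(rect(p,m,24))
s=sense();print(s['width'],s['eef_pos'],s['joint_pos'].round(2))
to(475.3,-357.2,34,-21)
E
```

```text
(np.float64(253.0), np.float64(213.0), 475.2, -356.4, 57.6, 12.0, -20.6)
(np.float64(449.0), np.float64(270.0), 383.8, -471.5, 34.5, 10.8, -4.9)
77.04279197182521 [ 475.77048616 -356.6893558   100.15939363] [-0.37  0.49 -0.26 -0.   -0.82  1.57]
tx 0.03 ty 6.63 tz -0.04 yaw -0.004  cmd [ 475.73 -357.08  100.31   -1.2 ]
```

View pics/w6.png

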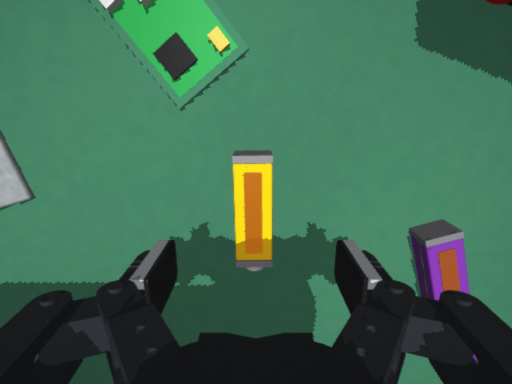

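bar_80 is centred between the jaws at (253,213). The purple bar at (440,260) is about 109 mm off in the jaw direction, so it's clear.

Emit:
carry_out --rows '[{"tx":0,"ty":1,"tz":0,"yaw":0},{"tx":0,"ty":2,"tz":0,"yaw":0},{"tx":0,"ty":3,"tz":0,"yaw":0},{"tx":0,"ty":4,"tz":0,"yaw":0},{"tx":0,"ty":5,"tz":0,"yaw":0},{"tx":0,"ty":6,"tz":0,"yaw":0},{"tx":0,"ty":6.5,"tz":0,"yaw":0},{"tx":0,"ty":6.5,"tz":0,"yaw":0},{"tx":0,"ty":6.5,"tz":0,"yaw":0},{"tx":0,"ty":6.5,"tz":0,"yaw":0}]'

```text
time: 20.45
eef_pos: [476.0, -357.2, 35.8]
tcp_rot: [-1.01, 1.476, -1.477]
wrist_force: [1.1, -0.4, -0.1]
width: 76.9
```

Emit:
carry_out --rows '[{"tx":0,"ty":0,"tz":0,"yaw":0},{"tx":0,"ty":0,"tz":0,"yaw":0},{"tx":0,"ty":0,"tz":0,"yaw":0},{"tx":0,"ty":0,"tz":0,"yaw":0},{"tx":0,"ty":0,"tz":0,"yaw":0},{"tx":0,"ty":0,"tz":0,"yaw":0},{"tx":0,"ty":0,"tz":0,"yaw":0},{"tx":0,"ty":0,"tz":0,"yaw":0},{"tx":0,"ty":0,"tz":0,"yaw":0},{"tx":0,"ty":0,"tz":0,"yaw":0}]' --jaw -1 --grip_force 50

```text
time: 21.7
eef_pos: [476.0, -357.2, 35.6]
tcp_rot: [-1.01, 1.476, -1.477]
wrist_force: [0.6, 0.7, 5.8]
width: 24.9
```

Emit:
carry_out --rows '[{"tx":0,"ty":-0.6,"tz":0,"yaw":0},{"tx":0,"ty":-1.4,"tz":0,"yaw":0},{"tx":0,"ty":-2.4,"tz":0,"yaw":0},{"tx":0,"ty":-3.4,"tz":0,"yaw":0},{"tx":0,"ty":-4.4,"tz":0,"yaw":0},{"tx":0,"ty":-5.4,"tz":0,"yaw":0},{"tx":0,"ty":-6.4,"tz":0,"yaw":0},{"tx":0,"ty":-7.1,"tz":0,"yaw":0},{"tx":0,"ty":-7.5,"tz":0,"yaw":0},{"tx":0,"ty":-7.5,"tz":0,"yaw":0}]'

```text
time: 22.95
eef_pos: [475.8, -357.1, 110.5]
tcp_rot: [-1.01, 1.477, -1.477]
wrist_force: [1.1, 0.1, -0.7]
width: 24.7
```

```bash
python3 - <<'E'
from mv import *
done(0,6.5,0,0);done(0,-7.5,0,0)
to(625.4,-26.4,110,-4.8)
E
```

```text
tx -36.24 ty 0.03 tz 1.97 yaw -0.287  cmd [ 475.73 -357.08  110.31   -1.2 ]
```

Emit:
carry_out --rows '[{"tx":-2.5,"ty":0,"tz":0.1,"yaw":-0.02},{"tx":-6.5,"ty":0,"tz":0.3,"yaw":-0.05},{"tx":-11.2,"ty":0,"tz":0.6,"yaw":-0.09},{"tx":-16,"ty":0,"tz":0.9,"yaw":-0.13},{"tx":-21,"ty":0,"tz":1.2,"yaw":-0.17},{"tx":-26,"ty":0,"tz":1.5,"yaw":-0.21},{"tx":-31,"ty":0,"tz":1.7,"yaw":-0.25},{"tx":-34.8,"ty":0,"tz":1.9,"yaw":-0.28},{"tx":-36.2,"ty":0,"tz":2,"yaw":-0.29},{"tx":-36.2,"ty":0,"tz":2,"yaw":-0.29}]'

```text
time: 24.2
eef_pos: [625.4, -26.5, 109.8]
tcp_rot: [-1.171, 1.269, -1.268]
wrist_force: [-0.0, -0.5, -1.0]
width: 24.8
```

Emit:
carry_out --rows '[{"tx":0,"ty":1,"tz":0,"yaw":0},{"tx":0,"ty":2,"tz":0,"yaw":0},{"tx":0,"ty":3,"tz":0,"yaw":0},{"tx":0,"ty":4,"tz":0,"yaw":0},{"tx":0,"ty":5,"tz":0,"yaw":0},{"tx":0,"ty":5.8,"tz":0,"yaw":0},{"tx":0,"ty":6.2,"tz":0,"yaw":0},{"tx":0,"ty":6.5,"tz":0,"yaw":0},{"tx":0,"ty":6.5,"tz":0,"yaw":0},{"tx":0,"ty":6.5,"tz":0,"yaw":0}]'

```text
time: 25.45
eef_pos: [625.8, -26.9, 45.7]
tcp_rot: [-1.169, 1.268, -1.269]
wrist_force: [0.3, -0.2, -1.1]
width: 24.6
```

Emit:
carry_out --rows '[{"tx":0,"ty":0,"tz":0,"yaw":0},{"tx":0,"ty":0,"tz":0,"yaw":0},{"tx":0,"ty":0,"tz":0,"yaw":0},{"tx":0,"ty":0,"tz":0,"yaw":0},{"tx":0,"ty":-0.5,"tz":0,"yaw":0},{"tx":0,"ty":-1.5,"tz":0,"yaw":0},{"tx":0,"ty":-3,"tz":0,"yaw":0},{"tx":0,"ty":-4.5,"tz":0,"yaw":0},{"tx":0,"ty":-6,"tz":0,"yaw":0},{"tx":0,"ty":-7,"tz":0,"yaw":0}]' --jaw 0.1

```text
time: 26.7
eef_pos: [625.9, -26.9, 116.9]
tcp_rot: [-1.168, 1.267, -1.269]
wrist_force: [-0.6, -0.1, -0.1]
width: 47.2
```

```bash
python3 - <<'E'
from mv import *
from h import *
done(-36.2,0,2,-.29);done(0,6.5,0,0);done(0,-7,0,0)
p=vision.camera_params('wrist');im=vision.get_image('wrist'); cv2.imwrite('pics/w7.png',im[:,:,::-1])
M=masks(im)
for m in comps(M['amber'],100): print(rect(p,m,33))
for m in comps(M['white'],30): print('w',rect(p,m,9))
to(455,328.7,100,10)
E
```

```text
(np.float64(31.0), np.float64(205.0), 637.9, 129.0, 96.9, 11.8, -4.6)
(np.float64(143.0), np.float64(207.0), 631.7, 51.2, 77.1, 12.0, -4.4)
(np.float64(255.0), np.float64(209.0), 624.7, -27.6, 58.0, 11.8, -4.1)
w (np.float64(356.0), np.float64(201.0), 618.7, -105.7, 35.8, 1.6, 85.4)
w (np.float64(186.0), np.float64(271.0), 568.2, 36.3, 5.8, 4.7, 85.4)
tx -34.07 ty 1.53 tz -19.87 yaw -0.255  cmd [625.55 -26.93 115.31  -1.49]
```

View pics/w7.png

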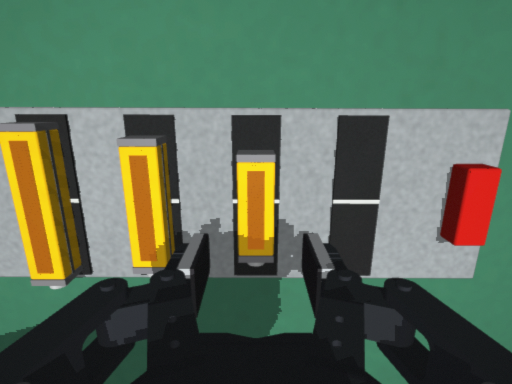

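bar_80 is centred on pad 2 at (255,209). Last is bar_60.

Emit:
carry_out --rows '[{"tx":-3,"ty":0,"tz":-1.8,"yaw":-0.02},{"tx":-7,"ty":0.3,"tz":-4.1,"yaw":-0.05},{"tx":-11.5,"ty":0.5,"tz":-6.7,"yaw":-0.08},{"tx":-16,"ty":0.7,"tz":-9.3,"yaw":-0.11},{"tx":-20.5,"ty":0.9,"tz":-11.9,"yaw":-0.14},{"tx":-25,"ty":1.1,"tz":-14.5,"yaw":-0.17},{"tx":-29.5,"ty":1.3,"tz":-17.1,"yaw":-0.21},{"tx":-33,"ty":1.5,"tz":-19.2,"yaw":-0.24},{"tx":-34.1,"ty":1.5,"tz":-19.9,"yaw":-0.26},{"tx":-34.1,"ty":1.5,"tz":-19.9,"yaw":-0.26}]' --jaw 0.8

```text
time: 28.0
eef_pos: [454.4, 329.3, 100.2]
tcp_rot: [-1.29, 1.075, -1.075]
wrist_force: [0.7, -0.3, 0.2]
width: 76.8
```

```bash
python3 - <<'E'
from mv import *
from h import *
done(-34.1,1.5,-19.9,-.26)
p=vision.camera_params('wrist');im=vision.get_image('wrist'); cv2.imwrite('pics/w8.png',im[:,:,::-1])
M=masks(im)
for m in comps(M['amber'],100): print(rect(p,m,24))
s=sense();print(s['width'],s['eef_pos'],s['joint_pos'].round(2))
to(455,328.7,35,10)
E
```

```text
(np.float64(117.0), np.float64(93.0), 514.9, 425.1, 37.4, 11.4, 27.3)
(np.float64(255.0), np.float64(211.0), 455.1, 329.4, 38.0, 11.8, 10.4)
76.92150629511656 [454.69705293 328.51266207 100.17730047] [ 0.91  0.44 -0.35 -0.   -0.78  0.84]
tx 0.04 ty 6.53 tz 0.02 yaw 0.005  cmd [454.72 329.02 100.31  -1.75]
```

View pics/w8.png

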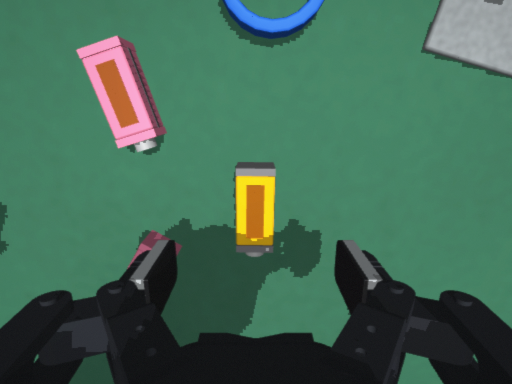

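bar_60 is centred at (255,211), but a pink look-alike lies near the left finger, at about (155,245). I'll narrow the jaws to about 47 mm before descending so it isn't touched.

Emit:
carry_out --rows '[{"tx":0,"ty":0,"tz":0,"yaw":0},{"tx":0,"ty":0,"tz":0,"yaw":0},{"tx":0,"ty":0,"tz":0,"yaw":0},{"tx":0,"ty":1,"tz":0,"yaw":0},{"tx":0,"ty":2,"tz":0,"yaw":0},{"tx":0,"ty":3,"tz":0,"yaw":0},{"tx":0,"ty":4,"tz":0,"yaw":0},{"tx":0,"ty":5,"tz":0,"yaw":0},{"tx":0,"ty":6,"tz":0,"yaw":0},{"tx":0,"ty":6.5,"tz":0,"yaw":0}]' --jaw 0.1

```text
time: 29.3
eef_pos: [454.5, 328.8, 34.5]
tcp_rot: [-1.29, 1.076, -1.076]
wrist_force: [0.3, -0.1, -0.3]
width: 47.1
```

Emit:
carry_out --rows '[{"tx":0,"ty":0,"tz":0,"yaw":0},{"tx":0,"ty":0,"tz":0,"yaw":0},{"tx":0,"ty":0,"tz":0,"yaw":0},{"tx":0,"ty":0,"tz":0,"yaw":0},{"tx":0,"ty":0,"tz":0,"yaw":0},{"tx":0,"ty":0,"tz":0,"yaw":0},{"tx":0,"ty":0,"tz":0,"yaw":0},{"tx":0,"ty":0,"tz":0,"yaw":0},{"tx":0,"ty":0,"tz":0,"yaw":0},{"tx":0,"ty":0,"tz":0,"yaw":0}]' --jaw -1 --grip_force 50

```text
time: 30.55
eef_pos: [454.7, 329.0, 35.4]
tcp_rot: [-1.289, 1.076, -1.076]
wrist_force: [-0.7, -0.1, 1.2]
width: 24.6
```

Emit:
carry_out --rows '[{"tx":0,"ty":-0.6,"tz":0,"yaw":0},{"tx":0,"ty":-1.4,"tz":0,"yaw":0},{"tx":0,"ty":-2.4,"tz":0,"yaw":0},{"tx":0,"ty":-3.4,"tz":0,"yaw":0},{"tx":0,"ty":-4.4,"tz":0,"yaw":0},{"tx":0,"ty":-5.4,"tz":0,"yaw":0},{"tx":0,"ty":-6.4,"tz":0,"yaw":0},{"tx":0,"ty":-7.1,"tz":0,"yaw":0},{"tx":0,"ty":-7.5,"tz":0,"yaw":0},{"tx":0,"ty":-7.5,"tz":0,"yaw":0}]'

```text
time: 31.8
eef_pos: [454.7, 329.1, 110.5]
tcp_rot: [-1.288, 1.076, -1.076]
wrist_force: [-0.8, -0.7, -1.1]
width: 25.0
```

```bash
python3 - <<'E'
from mv import *
done(0,6.5,0,0);done(0,-7.5,0,0)
to(619,-104.2,110,-4.8)
E
```

```text
tx 45.56 ty 0.03 tz 8.44 yaw 0.263  cmd [454.72 329.02 110.31  -1.75]
```

Emit:
carry_out --rows '[{"tx":3,"ty":0,"tz":0.5,"yaw":0.02},{"tx":7.8,"ty":0,"tz":1.4,"yaw":0.04},{"tx":13.2,"ty":0,"tz":2.4,"yaw":0.07},{"tx":18.8,"ty":0,"tz":3.5,"yaw":0.11},{"tx":24.4,"ty":0,"tz":4.5,"yaw":0.15},{"tx":30,"ty":0,"tz":5.5,"yaw":0.18},{"tx":35.6,"ty":0,"tz":6.6,"yaw":0.21},{"tx":40.8,"ty":0,"tz":7.5,"yaw":0.24},{"tx":44.3,"ty":0,"tz":8.2,"yaw":0.26},{"tx":45.6,"ty":0,"tz":8.4,"yaw":0.26}]'

```text
time: 33.05
eef_pos: [618.7, -106.7, 109.4]
tcp_rot: [-1.17, 1.271, -1.27]
wrist_force: [1.2, 0.6, -0.8]
width: 24.9
```

Emit:
carry_out --rows '[{"tx":0,"ty":0,"tz":0,"yaw":0},{"tx":0,"ty":1,"tz":0,"yaw":0},{"tx":0,"ty":2,"tz":0,"yaw":0},{"tx":0,"ty":3,"tz":0,"yaw":0},{"tx":0,"ty":4,"tz":0,"yaw":0},{"tx":0,"ty":5,"tz":0,"yaw":0},{"tx":0,"ty":5.8,"tz":0,"yaw":0},{"tx":0,"ty":6.2,"tz":0,"yaw":0},{"tx":0,"ty":6.5,"tz":0,"yaw":0},{"tx":0,"ty":6.5,"tz":0,"yaw":0}]'

```text
time: 34.3
eef_pos: [618.7, -104.7, 45.3]
tcp_rot: [-1.17, 1.268, -1.269]
wrist_force: [0.3, -0.7, -1.5]
width: 25.0
```

Emit:
carry_out --rows '[{"tx":0,"ty":0,"tz":0,"yaw":0},{"tx":0,"ty":0,"tz":0,"yaw":0},{"tx":0,"ty":0,"tz":0,"yaw":0},{"tx":0,"ty":0,"tz":0,"yaw":0},{"tx":0,"ty":-0.5,"tz":0,"yaw":0},{"tx":0,"ty":-1.5,"tz":0,"yaw":0},{"tx":0,"ty":-3,"tz":0,"yaw":0},{"tx":0,"ty":-4.5,"tz":0,"yaw":0},{"tx":0,"ty":-6,"tz":0,"yaw":0},{"tx":0,"ty":-7,"tz":0,"yaw":0}]' --jaw 0.1

```text
time: 35.55
eef_pos: [619.0, -104.7, 116.9]
tcp_rot: [-1.169, 1.267, -1.269]
wrist_force: [0.1, 0.4, 0.3]
width: 47.3
```

```bash
python3 - <<'E'
from mv import *
from h import *
done(45.6,0,8.4,.26);done(0,6.5,0,0);done(0,-7,0,0)
p=vision.camera_params('wrist');im=vision.get_image('wrist'); cv2.imwrite('pics/w9.png',im[:,:,::-1])
M=masks(im)
for m in comps(M['amber'],100): print(rect(p,m,33))
to(450,0,250,-4.8)
E
```

```text
(np.float64(31.0), np.float64(206.0), 631.8, 51.3, 76.9, 11.9, -4.6)
(np.float64(144.0), np.float64(209.0), 624.8, -27.3, 57.8, 11.8, -4.5)
(np.float64(255.0), np.float64(208.0), 619.6, -105.4, 37.8, 11.7, -4.6)
tx -9.08 ty -13.47 tz -17.66 yaw 0.003  cmd [ 618.65 -104.7   115.31   -1.49]
```

View pics/w9.png

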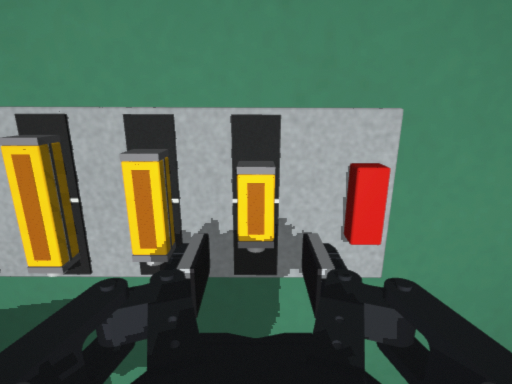

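bar_60 is on pad 1 at (255,208), next to red and released. I'll pull the arm back and check all four from above.

Emit:
carry_out --rows '[{"tx":0,"ty":-3,"tz":0,"yaw":0},{"tx":-1,"ty":-6,"tz":-1.5,"yaw":0},{"tx":-2.5,"ty":-9,"tz":-4,"yaw":0},{"tx":-4,"ty":-11,"tz":-7,"yaw":0},{"tx":-5.5,"ty":-13,"tz":-10,"yaw":0},{"tx":-7,"ty":-13.5,"tz":-13,"yaw":0},{"tx":-8.5,"ty":-13.5,"tz":-16,"yaw":0},{"tx":-9,"ty":-13.5,"tz":-17.6,"yaw":0},{"tx":-9,"ty":-13.5,"tz":-17.6,"yaw":0},{"tx":-9,"ty":-13.5,"tz":-17.6,"yaw":0}]'

```text
time: 36.85
eef_pos: [451.2, -0.9, 250.3]
tcp_rot: [-1.17, 1.268, -1.269]
wrist_force: [0.8, 0.1, -0.0]
width: 47.1
```

```bash
python3 - <<'E'
from h import *
T=[]
for n in ["side","scene"]:
    p=vision.camera_params(n);im=vision.get_image(n); cv2.imwrite(f'pics/{n}9.png',im[:,:,::-1])
    T.append(cv2.resize(im[90:300,150:360],None,fx=2,fy=2)[:,:,::-1] if n=="side" else cv2.resize(im[150:330,150:360],(420,360))[:,:,::-1])
    M=masks(im)
    for m in comps(M['amber'],15):
        r=rect(p,m,33)
        if 580<r[2]<680: print(n,*r)
    for k,z in (('red',26),('white',26)):
        for m in comps(M[k],40):
            r=rect(p,m,z)
            if 580<r[2]<680: print(k,*r)
h=max(t.shape[0] for t in T)
cv2.imwrite('pics/f1.png',cv2.resize(np.hstack([cv2.copyMakeBorder(t,0,h-t.shape[0],0,0,0) for t in T]),None,fx=.95,fy=.95))
s=sense();print(s['time'],s['width'],s['wrist_force'])
E
```

```text
side 290.0 156.0 637.1 128.2 93.1 10.4 -5.3
side 290.0 174.0 632.3 50.7 74.9 8.5 -2.0
side 290.0 193.0 625.8 -27.6 54.8 10.5 -6.4
side 291.0 214.0 620.6 -106.1 33.3 7.3 -2.0
red 290.0 242.0 609.9 -195.4 56.4 29.8 -2.0
white 290.0 141.0 644.4 208.6 58.8 19.6 -2.0
white 277.0 148.0 612.1 169.0 81.0 75.6 87.0
white 294.0 170.0 635.6 71.0 121.8 26.7 -6.9
white 273.0 189.0 589.4 -10.0 60.7 42.6 -6.0
white 280.0 238.0 609.7 -168.8 128.1 115.7 -5.6
white 304.0 296.0 630.4 -361.9 28.5 13.5 -71.8
scene 218.0 198.0 619.6 -106.1 35.2 11.4 -6.9
scene 234.0 214.0 625.2 -28.4 55.4 11.6 -5.0
scene 250.0 233.0 631.6 50.3 75.8 11.8 -4.7
scene 269.0 253.0 636.5 128.3 96.0 11.4 -4.4
red 202.0 183.0 615.0 -185.0 60.3 29.0 -1.2
white 290.0 278.0 645.0 210.5 59.0 23.1 -4.8
36.95 47.15651079862837 [0.02672806 0.17224739 0.56639445]
```

View pics/f1.png

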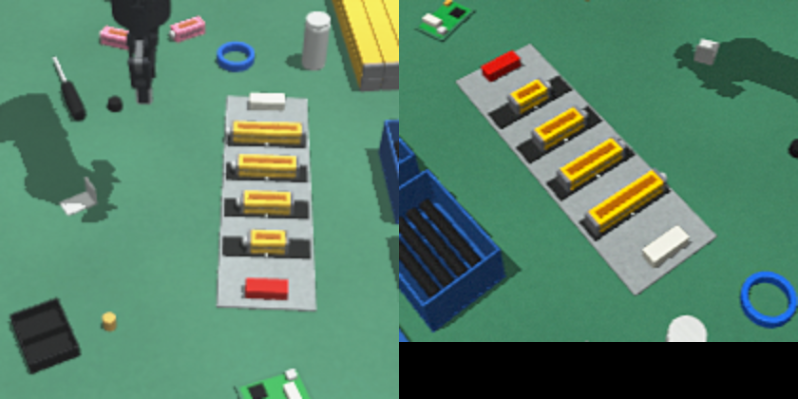

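Both views show the four bars in order from red to white on their pads, window up. Their side-view pixels are (291,214), (290,193), (290,174) and (290,156). All are within about 3 mm of the pad centres and in line with the pads, and the gripper is well clear. I'm handing in.

```bash
python3 -c "
from plant import finish_job
print(finish_job())"
```

```text
the job is handed in; nothing more can be done
None
```

The four housings lie on the pads in order of length, 60, 80, 100 and 120 mm from the red block to the white block. I handed the job in at about 37 s of the 99 s allowed; no verdict was reported.

- **Position:** in the last scene and side pictures all four are window up. Each window centre is about 1–3 mm from its pad's centre, against the 15 mm allowed.
- **Alignment:** wrist and scene views put every bar within about 2° of the pad direction (−4.8°), against about 11° allowed. The side view read up to 3° off, but its windows are only 7–10 pixels high there.
- **Release:** the gripper is open to 47 mm and well clear of the bars, with about 0.6 N at the wrist.
- **Look-alikes:** I did not grip any pink or purple bar. I narrowed the jaws when picking up bar_60 so as not to touch the pink one beside it.

**Failures and disagreements:**
- My first two descent calls were refused because I left fields out of the rows; nothing moved.
- The cameras differ by 1–2 mm on where the pads and bars lie, which is within their stated calibration.
- The side view's outline of the red block was off by about 10 mm because it took in the block's front face, so I did not use it.
- The jaw reading on a gripped 26 mm bar was about 24.8 mm, so that reading seems to run slightly low.

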